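# Shut the slip drain, then open the interlocked fill valve

## Robot

A 6-joint arm with a two-finger parallel gripper is mounted at the origin on the work surface. World frame = base frame: x ahead of the robot, y to its left, z up, the work surface at z = 0. Lengths are in m, angles in rad, forces in N, time in s.
With the tool pointing down it reaches from about 0.25 to 0.775 m from the base axis. Payload 4 kg.
Tool frame: the origin (TCP) lies at the very end of the fingers, on their centre line; the grasp point (between the pads) lies hold_point_z behind it (hold_point_z is the distance from the TCP to the grasp point, in m); z points along the fingers, y is the direction in which the jaws open and shut (so a half turn about z gives the same grasp; the last joint's range is limited). The gripper opens to 94 mm and grips with 3 to 60 N. Pads are 16 mm wide; open, the fingers measure 119 mm over their backs; the gripper's body (75 mm by 177 mm) begins 78 mm behind the grasp point.
Start: joints at [-1.275, 0.087, 1.371, -0, 1.684, -0.103], TCP at [0.214, -0.507, 0.206] pointing down, gripper open.
Joint ranges: [-3.1, 3.1], [-0.76, 2.03], [0.27, 2.55], [-1.08, 4.22], [0.17, 2.65], [-2.57, 2.57]. Speed limits (rad/s): [2.79, 2.79, 3.14, 3.14, 3.14, 3.14].

## Interface

Orientations are given as [roll, pitch, yaw] about the fixed x, y, z axes, in that order (R = Rz(yaw) Ry(pitch) Rx(roll)).
In Python, from bench import * gives the robot as it stands.
- The arm moves only by the tool step_arm, never from a script. Its argument "increments" is text: rows parted by semicolons, each of 6 numbers parted by spaces: the shift along the tool's x, y, z in cm, then the turn, a rotation vector about the tool's x, y, z in rad. A call has 1 to 5 rows; each row shifts and turns the commanded pose from where the row before left it, along the tool's axes as they then stand; what a row does not reach is not made up. A row lasts 1/10 s, in which the tool goes at most 50 mm and 8.59 degrees, less where a joint would pass 70% of its speed; a pose out of reach is approached as far as the arm can. A call is refused whole if a number of a shift passes 5 or a number of a turn 0.15, either way. A call with a gripper value outside its range is refused whole. "claw" is the gripper's target within -1 to 1 (shut at 1, half-way at 0, fully open at -1), set as the call begins (left out, the last holds). The fingers move at their own pace and stop on an object; the grip force is fixed at half the most. Time passes only in rows, so rows that do not move let the fingers close. It gives the time, the measured TCP pose, the force and the opening at its end, in the units of the state.
- get_obs(): the state, without advancing time (a new reading comes with each control period).
- snapshot(name): name is "scene" or "top"; returns the picture (400x640x3 uint8, red, green, blue); there is no depth.
- calibration(name): a dict with "camera_matrix" (3x3 intrinsics, pixels), "eye" and "orientation" of the camera in the world. Camera axes: x right, y up, looking along -z (the intrinsics and any distortion apply to the point x, -y, -z); pixel columns grow to the right and rows downward; lengths in m; the calibration is good to about 2 mm. A picture is of the moment at which its call begins. calibration takes no time and is no camera call.
- close_job(): hands the job in, once; it reports no verdict.
The state is a dict: "time": time; "joint_positions": joint angles; "qvel": joint speeds; "joint_torque": joint torques, N m; "tool_pos": TCP position; "ee_rot": TCP orientation; "wrist_force": force on the tool from outside, world axes, zero at the start; "wrist_torque": the same for the moment, N m; "width": finger opening in m.
Only numpy, scipy, OpenCV 4.12 (cv2) and the standard library are available. Lean on these libraries where they do the work, as an engineer would, in place of code of your own. Each camera call takes 0.05 s, during which the arm holds its last target. There are 200 camera calls.

## Task

On the slip-casting bench, swing the drain valve's lever (the one with the slim tall grip) round until it is firmly home on its seat: the seat is worn, so feel for the place where it tightens, and do not force it or the slip collar inside will give. That draws the lock bolt; then swing the fill valve's lever (short thick grip) a quarter turn, all the way open. Leave both levers there and let go, without shoving the things standing around.

Things in the scene. Friction and masses are not known exactly. Their poses are not given: they have to be found in the camera images.
- station: Fixed valve station on a plywood base 150 x 420 x 18 mm, turned up to 0.3 rad; origin at the centre of its underside, on the table; x away from the robot, y along the pipe to the robot's left. Drain valve at y = +90 mm (round closed bonnet 88 mm across), fill valve at y = -90 mm (toothed plate). A flat lock bolt links them. But for the two grips all is under 117 mm high.
- drain_pivot (a point): On the vertical turning axis of the drain lever, 108 mm above the table. The lever is a flat bar 22 mm wide, top 108 mm up. Its seat is hidden in the bonnet: from where it is met the load climbs about 1 N per mm of travel at the grip, and pressing it draws the lock bolt.
- drain_grip (a point): Centre of the drain lever's upright round black grip: 20 mm diameter, 50 mm tall (108 to 158 mm above the table), 100 mm from the pivot. The grip is fixed to the lever and does not spin.
- drain_lever (a joint): Drain lever angle, rad: 0 along the pipe (to the station's +y), growing anticlockwise from above; at 1.57 it points to the station's -x. Starts at 0 to 0.3. Runs at about 6 N at the grip (2 to 3 N less read while paused) and stays where left. Meets its seat in 1.0 to 1.7; the bolt is drawn at about 10.5 N of push, 13 to 16 N is good; above 21 N the collar gives. On release it springs back up to 10 mm, still set.
- collar (a joint): Slip of the hidden torque collar behind the drain seat, rad: 0 and stays 0 unless the lever is forced; more than 0.03 means the valve was forced.
- fill_pivot (a point): On the vertical turning axis of the fill lever, 108 mm above the table. The lever is a flat bar 22 mm wide, top 108 mm up, over a toothed steel plate 100 mm across whose gap takes the nose of the lock bolt (14 mm wide).
- fill_grip (a point): Centre of the fill lever's upright round black grip: 30 mm diameter, 40 mm tall (108 to 148 mm above the table), 100 mm from the pivot. Fixed to the lever, does not spin.
- fill_lever (a joint): Fill lever angle, rad: 0 at the start, pointing to the station's -x, held by the lock bolt with under 0.1 rad of play and give; grows anticlockwise from above to its hard stop at 1.60, where it points to the station's -y. About 4.5 N at the grip once the bolt is drawn; stays where it is left. Open means 1.40 or more.
- mould_half: Bystander: plaster mould half 100 x 130 x 55 mm with a clay casting in it, behind the station; origin at the centre of its underside.
- figure: Bystander: unfired clay figure, 68 mm across, 140 mm tall, behind the fill valve; origin at the centre of its underside.
- cup: Bystander: white plastic cup, 72 mm across, 90 mm tall, behind the drain valve; origin at the centre of its underside.
- sponge: Bystander: sponge block 50 x 75 x 30 mm, in front of the station between the two levers, below their height; origin at the centre of its underside.
- modelling_knife: Bystander: wooden-handled spatula 200 mm long lying flat on the table, left of the station's front.

How it is judged:
On the way, in this order (a step that is already met when the one before it is completed fails the run):
1. the drain lever is swung round to its seat while the fill lever is still shut (value of joint drain_lever above 1.03 rad and value of joint fill_lever below 0.2 rad), for 0.2 s.
2. the freed fill lever is swung open (value of joint fill_lever above 1.4 rad), for 0.2 s.
At the end, for the whole second after the job is handed in: The drain lever rests beyond 1.03 rad (where its seat let the bolt draw), the fill lever rests open at 1.40 rad or more, the slip collar has not slipped by 0.03 rad or more, and both levers are still (value of joint drain_lever above 1.03 rad and value of joint fill_lever above 1.4 rad and value of joint collar below 0.03 rad and velocity of joint each of drain_lever, fill_lever below 0.03 rad/s); the robot touches nothing.
It fails at once if the drain lever is forced: its slip collar gives (0.03 rad) (value of joint collar above 0.03 rad).
It fails at once if the fill lever is broken past the lock bolt before the drain lever is round (value of joint fill_lever above 0.2 rad and value of joint drain_lever below 1.03 rad).
It fails at once if a bystander is shoved by more than 40 mm (distance of any of mould_half, figure, cup, sponge, modelling_knife from where it was at the start of the episode above 0.04 m).
It also fails if it takes over 72 s, if anything falls off the work surface, if the arm or the gripper's body presses on something with over 40 N, if the wrist force passes 120 N, or if a joint passes its speed limit or range.

## Working session

There is one attempt and no reset: what is moved stays moved. The work goes in short steps, Python scripts to look and compute and a tool call to move; the robot and the scene stay as the last step left them, time stands still between calls to the robot, and variables do not carry over. Pictures are saved under pics/ and viewed, about 8 in all and at most 12, crops included, and the job is handed in when it is done.

Besides the shell and the picture viewer there is one more tool, called after "Call:" by a JSON object that holds its "method" and its "body". step_arm: Moves the arm, as the interface text tells. Its arguments: {"type":"object","properties":{"increments":{"type":"string"},"claw":{"type":"number"}},"required":["increments"]}

```bash
mkdir -p pics; ls; python3 - <<'E'
from bench import *
import cv2
for n in("scene","top"):
    cv2.imwrite(f"pics/{n}0.png",snapshot(n)[:,:,::-1]); print(n,calibration(n))
o=get_obs(); print(o)
E
```

```text
pics
scene {'camera_matrix': array([[382.12372546,   0.        , 321.91648517],
       [  0.        , 382.12372546, 195.29925022],
       [  0.        ,   0.        ,   1.        ]]), 'eye': array([1.03163807, 0.37828161, 0.83512725]), 'orientation': array([ 0.67899161, -0.00722323,  2.19608444])}
top {'camera_matrix': array([[489.54110879,   0.        , 320.35882226],
       [  0.        , 489.54110879, 203.7852011 ],
       [  0.        ,   0.        ,   1.        ]]), 'eye': array([0.41824808, 0.03770439, 1.30583132]), 'orientation': array([ 0.13575257,  0.00350878, -1.54153405])}
{'time': 0.1, 'joint_positions': array([-1.27511311e+00,  8.78905794e-02,  1.37209227e+00,  3.51465852e-05,
        1.68361387e+00, -1.03086852e-01]), 'qvel': array([ 0.00074123, -0.00056646, -0.00296522, -0.00118372,  0.00154544,
        0.00084899]), 'joint_torque': array([ 2.38374603e-03, -3.41252661e+01, -3.03301370e+01,  7.20275240e-02,
        3.04290396e-02, -9.18663818e-05]), 'tool_pos': array([ 0.2134253 , -0.50636372,  0.20442155]), 'ee_rot': array([-3.13960282e+00, -2.40972489e-04,  3.98773754e-01]), 'wrist_force': array([-0.92626903, -0.57170411, -1.01896775]), 'wrist_torque': array([-0.001187  , -0.01666127,  0.02873247]), 'width': 0.09404419060281256}
```

View pics/top0.png

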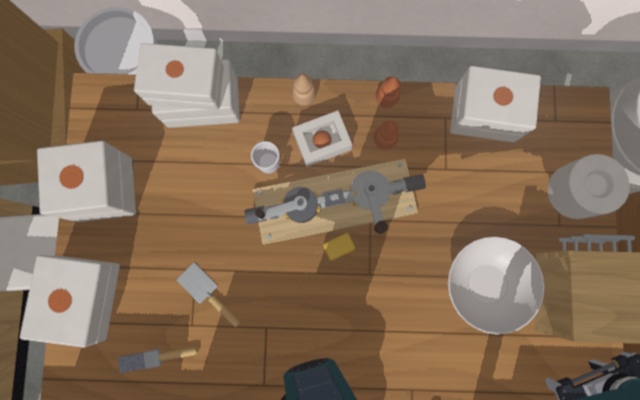

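View pics/scene0.png

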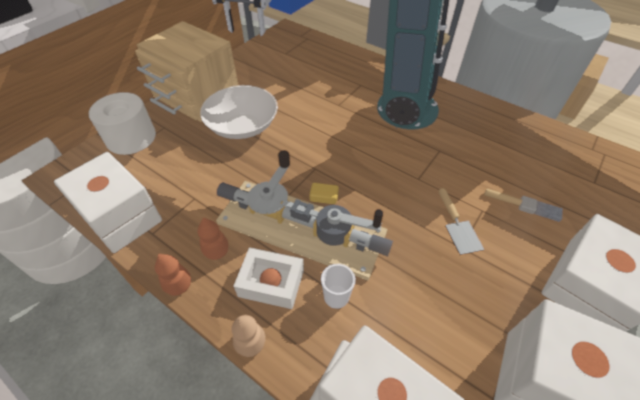

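The top view shows the drain pivot near (300,203) with its grip at about (260,213), and the fill pivot near (371,188) with its grip at about (381,227). I'll zoom in for accuracy.

```bash
cat > h.py <<'E'
import numpy as np, cv2
from scipy.spatial.transform import Rotation as R
from bench import *
def cam(n):
    c=calibration(n); return c["camera_matrix"],np.array(c["eye"]),R.from_euler("xyz",c["orientation"]).as_matrix()
def ray(n,u,v,z):
    K,e,M=cam(n); d=np.linalg.solve(K,[u,v,1]); d=M@(d*[1,-1,-1]); return e+d*(z-e[2])/d[2]
def proj(n,p):
    K,e,M=cam(n); q=K@((M.T@(np.array(p)-e))*[1,-1,-1]); return q[:2]/q[2]
E
python3 - <<'E'
from h import *
im=cv2.imread("pics/top0.png")[150:260,235:435]
cv2.imwrite("pics/c0.png",cv2.resize(im,None,fx=4,fy=4,interpolation=cv2.INTER_CUBIC))
im=cv2.imread("pics/scene0.png")[140:290,205:405]
cv2.imwrite("pics/c1.png",cv2.resize(im,None,fx=4,fy=4,interpolation=cv2.INTER_CUBIC))
E
```

```text
(no output)
```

View pics/c0.png

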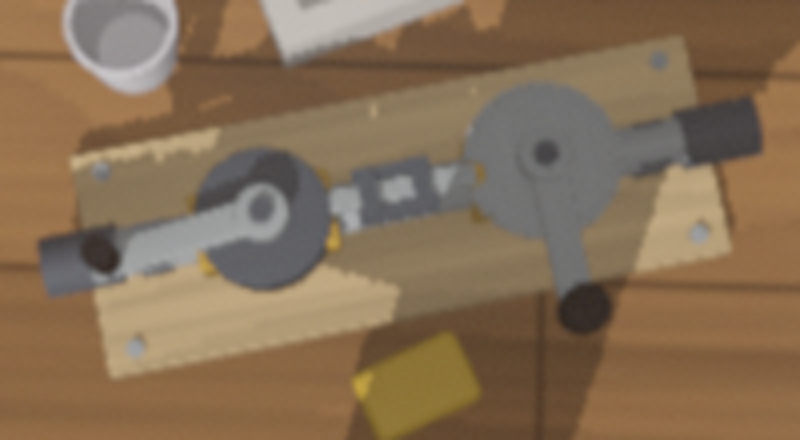

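View pics/c1.png

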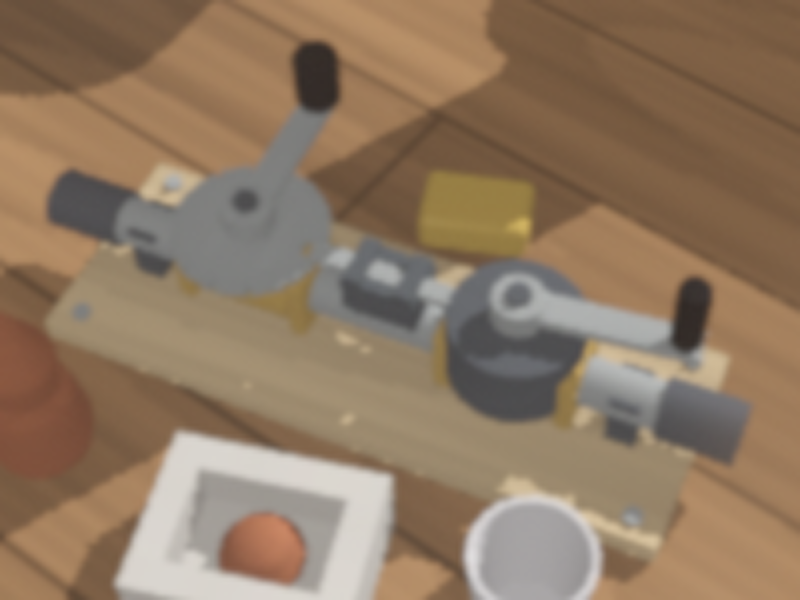

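```bash
python3 - <<'E'
from h import *
T=lambda u,v,z:ray("top",235+u/4,150+v/4,z)[:2].round(4)
S=lambda u,v,z:ray("scene",205+u/4,140+v/4,z)[:2].round(4)
c=np.array([T(72,157,.018),T(682,38,.018),T(732,250,.018),T(112,378,.018)])
m=c.mean(0);a=(c[0]+c[3]-c[1]-c[2]);yaw=np.arctan2(-a[0],a[1]);print(m,yaw,[np.linalg.norm(c[i]-c[i-1]) for i in range(4)])
ex=np.array([np.cos(yaw),np.sin(yaw)]);ey=np.array([-ex[1],ex[0]])
print("pred piv",m+.09*ey,m-.09*ey,"fillgrip",m-.09*ey-.1*ex)
dp=T(262,210,.112),S(518,295,.112);dg=T(101,253,.133),S(691,314,.133)
fp=T(545,153,.112),S(246,200,.112);fg=T(583,308,.128),S(316,76,.128)
print(dp,dg,fp,fg)
for i in(0,1):
  d=dg[i]-dp[i];print(np.linalg.norm(d),np.arctan2(d@-ex,d@ey)); d=fg[i]-fp[i];print(np.linalg.norm(d))
E
```

```text
[0.602075 0.008375] 0.22872206086713584 [np.float64(0.1499444230373374), np.float64(0.4163509337085724), np.float64(0.14645371282422315), np.float64(0.4176768128589376)]
pred piv [0.58166903 0.09603112] [ 0.62248097 -0.07928112] fillgrip [ 0.52508528 -0.10195443]
(array([0.5829, 0.0956]), array([0.583 , 0.0972])) (array([0.551 , 0.1908]), array([0.5495, 0.1917])) (array([ 0.6235, -0.0779]), array([ 0.6222, -0.0787])) (array([ 0.5267, -0.1007]), array([ 0.5262, -0.1006]))
0.10040244020938931 0.09460329537727405
0.09944888134111927
0.10026215637018786 0.11195367856937287
0.09846628864743505
```

Call:
{"method": "step_arm", "body": {"increments": "2.9 -2.55 -0.15 0 0 0;2.9 -2.55 -0.15 0 0 0;2.9 -2.55 -0.15 0 0 0;2.9 -2.55 -0.15 0 0 0;2.9 -2.55 -0.15 0 0 0", "claw": 0.28}}

```text
time: 0.6
tool_pos: [0.2979, -0.3314, 0.2125]
ee_rot: [-3.141, 0.0, 0.398]
wrist_force: [0.7, 0.8, -0.2]
width: 0.0573
```

Call:
{"method": "step_arm", "body": {"increments": "2.9 -2.55 -0.15 0 0 0;2.9 -2.55 -0.15 0 0 0;2.9 -2.55 -0.15 0 0 0;2.9 -2.55 -0.15 0 0 0;2.9 -2.55 -0.15 0 0 0"}}

```text
time: 1.1
tool_pos: [0.382, -0.1576, 0.2202]
ee_rot: [-3.141, 0.0, 0.399]
wrist_force: [0.5, -0.0, -0.5]
width: 0.0339
```

```bash
python3 - <<'E'
import bench; print([n for n in dir(bench) if n[0]!='_']); print(getattr(bench,'hold_point_z',None))
E
```

```text
['IKError', 'calibration', 'close_job', 'get_obs', 'hold_point_z', 'snapshot']
0.0188
```

Call:
{"method": "step_arm", "body": {"increments": "2.9 -2.55 0 0 0 0;2.9 -2.55 0 0 0 0;2.9 -2.55 0 0 0 0;2.9 -2.55 0 0 0 0;2.9 -2.55 0 0 0 0"}}

```text
time: 1.6
tool_pos: [0.4661, 0.0162, 0.22]
ee_rot: [-3.142, 0.001, 0.399]
wrist_force: [0.8, -0.2, -0.4]
width: 0.034
```

Call:
{"method": "step_arm", "body": {"increments": "2.9 -2.55 0 0 0 0;2.9 -2.55 0 0 0 0;2.9 -2.55 0 0 0 0;2.9 -2.55 0 0 0 0;2.9 -2.55 0 0 0 0"}}

```text
time: 2.1
tool_pos: [0.5502, 0.1899, 0.2197]
ee_rot: [3.142, 0.001, 0.399]
wrist_force: [0.3, -0.1, -0.2]
width: 0.0338
```

Call:
{"method": "step_arm", "body": {"increments": "0 0 0 0 0 -0.149;0 0 0 0 0 -0.149;0 0 0 0 0 -0.149;0 0 0 0 0 -0.149;0 0 0 0 0 -0.149"}}

```text
time: 2.6
tool_pos: [0.5497, 0.1884, 0.2196]
ee_rot: [-3.14, 0.001, 1.15]
wrist_force: [-0.5, -0.1, -0.0]
width: 0.0337
```

Call:
{"method": "step_arm", "body": {"increments": "0 0 0 0 0 -0.149;0 0 0 0 0 -0.149;0 0 0 0 0 -0.149;0 0 0 0 0 -0.149;0 0 0 0 0 -0.149"}}

```text
time: 3.1
tool_pos: [0.5497, 0.1883, 0.2197]
ee_rot: [-3.14, -0.0, 1.895]
wrist_force: [-0.2, -0.4, -0.5]
width: 0.0337
```

Call:
{"method": "step_arm", "body": {"increments": "0 0 0 0 0 0;0 0 0 0 0 0"}}

```text
time: 3.3
tool_pos: [0.5499, 0.1883, 0.22]
ee_rot: [-3.141, 0.0, 1.886]
wrist_force: [-0.4, 0.8, -0.5]
width: 0.0337
```

Call:
{"method": "step_arm", "body": {"increments": "0.25 0 3 0 0 0;0 0 2.5 0 0 0;0 0 0 0 0 0"}}

```text
time: 3.6
tool_pos: [0.5467, 0.1901, 0.1608]
ee_rot: [-3.133, -0.001, 1.887]
wrist_force: [-0.2, -0.1, -0.7]
width: 0.0338
```

```bash
python3 - <<'E'
from h import *
a=snapshot("top")[150:260,210:350,::-1]; b=snapshot("scene")[120:270,310:450,::-1]
f=lambda i:cv2.resize(i,(560,int(560*i.shape[0]/i.shape[1])),interpolation=cv2.INTER_CUBIC)
a=f(a);b=f(b);h=min(len(a),len(b))
cv2.imwrite("pics/d.png",cv2.resize(np.hstack([a[:h],b[:h]]),(800,int(800*h/1120))))
E
```

```text
(no output)
```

View pics/d.png

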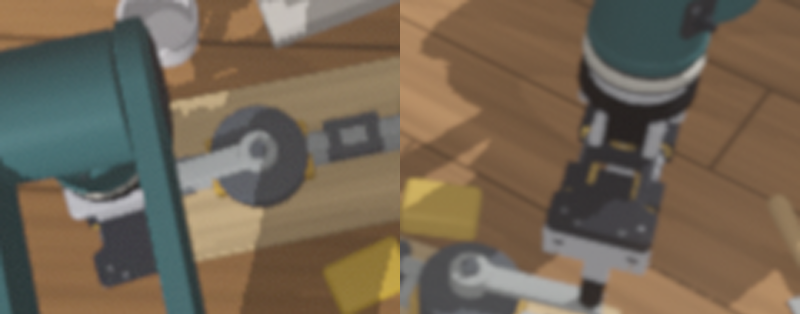

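The arm hides the grip in the top view. In the scene view the finger comes down right over the grip, at about (593,280) in the crop, so it looks lined up. I'll lower on.

Call:
{"method": "step_arm", "body": {"increments": "0 0 1.5 0 0 0;0 0 0 0 0 0;0 0 0 0 0 0"}}

```text
time: 4.0
tool_pos: [0.5493, 0.1907, 0.1506]
ee_rot: [3.141, 0.0, 1.888]
wrist_force: [0.5, -0.4, -0.4]
width: 0.0338
```

Call:
{"method": "step_arm", "body": {"increments": "0 0 1.5 0 0 0;0 0 1.5 0 0 0;0 0 0 0 0 0;0 0 0 0 0 0"}}

```text
time: 4.4
tool_pos: [0.5485, 0.1905, 0.1191]
ee_rot: [-3.139, -0.0, 1.889]
wrist_force: [0.4, -0.3, 1.1]
width: 0.0338
```

Call:
{"method": "step_arm", "body": {"increments": "-0.03 -0.8 0 0 0 -0.08;-0.03 -0.8 0 0 0 -0.08;-0.03 -0.8 0 0 0 -0.08;-0.03 -0.8 0 0 0 -0.08"}}

```text
time: 4.8
tool_pos: [0.5231, 0.1767, 0.1208]
ee_rot: [3.136, 0.002, 2.212]
wrist_force: [6.7, 1.2, -3.3]
width: 0.0339
```

Call:
{"method": "step_arm", "body": {"increments": "0 0 0 0 0 0;0 0 0 0 0 0"}}

```text
time: 5.0
tool_pos: [0.5216, 0.1762, 0.1211]
ee_rot: [3.14, 0.001, 2.207]
wrist_force: [2.0, -0.6, -0.8]
width: 0.0341
```

Call:
{"method": "step_arm", "body": {"increments": "-0.03 -0.8 0 0 0 -0.08;-0.03 -0.8 0 0 0 -0.08;-0.03 -0.8 0 0 0 -0.08;-0.03 -0.8 0 0 0 -0.08;-0.03 -0.8 0 0 0 -0.08"}}

```text
time: 5.5
tool_pos: [0.4963, 0.1477, 0.1212]
ee_rot: [3.137, 0.003, 2.611]
wrist_force: [5.8, 2.6, -3.6]
width: 0.034
```

Call:
{"method": "step_arm", "body": {"increments": "-0.01 -0.5 0 0 0 -0.05;-0.01 -0.5 0 0 0 -0.05;0 0 0 0 0 0;0 0 0 0 0 0"}}

```text
time: 5.9
tool_pos: [0.4907, 0.1384, 0.1213]
ee_rot: [3.139, 0.002, 2.707]
wrist_force: [4.6, 1.6, -1.0]
width: 0.0337
```

Call:
{"method": "step_arm", "body": {"increments": "-0.01 -0.4 0 0 0 -0.04;-0.01 -0.4 0 0 0 -0.04;-0.01 -0.4 0 0 0 -0.04;-0.01 -0.4 0 0 0 -0.04"}}

```text
time: 6.3
tool_pos: [0.4855, 0.1241, 0.1212]
ee_rot: [3.138, 0.003, 2.87]
wrist_force: [5.8, 4.4, -0.0]
width: 0.0341
```

Call:
{"method": "step_arm", "body": {"increments": "0 0 0 0 0 0;0 0 0 0 0 0;0 0 0 0 0 0"}}

```text
time: 6.6
tool_pos: [0.485, 0.1235, 0.1212]
ee_rot: [3.14, 0.002, 2.868]
wrist_force: [5.0, 3.1, 0.7]
width: 0.0337
```

Call:
{"method": "step_arm", "body": {"increments": "0 -0.3 0 0 0 -0.03"}}

```text
time: 6.7
tool_pos: [0.4845, 0.1212, 0.1213]
ee_rot: [3.139, 0.002, 2.899]
wrist_force: [5.5, 4.5, 0.4]
width: 0.0336
```

Call:
{"method": "step_arm", "body": {"increments": "0 0 0 0 0 0;0 0 0 0 0 0;0 0 0 0 0 0"}}

```text
time: 7.0
tool_pos: [0.4842, 0.1206, 0.1213]
ee_rot: [3.14, 0.002, 2.898]
wrist_force: [4.6, 3.4, -0.3]
width: 0.0338
```

Call:
{"method": "step_arm", "body": {"increments": "-0.1 -0.3 0 0 0 -0.03"}}

```text
time: 7.1
tool_pos: [0.4838, 0.1185, 0.1212]
ee_rot: [3.138, 0.0, 2.93]
wrist_force: [1.7, 6.6, 2.3]
width: 0.0338
```

Call:
{"method": "step_arm", "body": {"increments": "0 0 0 0 0 0;0 0 0 0 0 0;0 0 0 0 0 0"}}

```text
time: 7.4
tool_pos: [0.4836, 0.118, 0.1212]
ee_rot: [3.139, -0.0, 2.929]
wrist_force: [2.1, 4.8, 2.1]
width: 0.0336
```

Call:
{"method": "step_arm", "body": {"increments": "0 -0.3 0 0 0 -0.03"}}

```text
time: 7.5
tool_pos: [0.4832, 0.1156, 0.1212]
ee_rot: [3.138, 0.0, 2.96]
wrist_force: [2.6, 5.6, 2.3]
width: 0.0342
```

Call:
{"method": "step_arm", "body": {"increments": "0 0 0 0 0 0;0 0 0 0 0 0;0 0 0 0 0 0"}}

```text
time: 7.8
tool_pos: [0.4829, 0.1149, 0.1212]
ee_rot: [3.14, 0.0, 2.958]
wrist_force: [1.9, 4.9, 1.6]
width: 0.0341
```

Call:
{"method": "step_arm", "body": {"increments": "-0.01 -0.3 0 0 0 -0.03"}}

```text
time: 7.9
tool_pos: [0.4826, 0.1125, 0.1212]
ee_rot: [3.139, 0.0, 2.99]
wrist_force: [1.7, 5.5, 3.0]
width: 0.034
```

Call:
{"method": "step_arm", "body": {"increments": "0 0 0 0 0 0;0 0 0 0 0 0;0 0 0 0 0 0"}}

```text
time: 8.2
tool_pos: [0.4824, 0.1118, 0.1212]
ee_rot: [3.14, -0.0, 2.988]
wrist_force: [2.0, 4.8, 3.4]
width: 0.0334
```

Call:
{"method": "step_arm", "body": {"increments": "-0.01 -0.3 0 0 0 -0.03"}}

```text
time: 8.3
tool_pos: [0.4821, 0.1094, 0.1212]
ee_rot: [3.139, 0.0, 3.02]
wrist_force: [2.1, 6.1, 2.9]
width: 0.0342
```

Call:
{"method": "step_arm", "body": {"increments": "0 0 0 0 0 0;0 0 0 0 0 0;0 0 0 0 0 0"}}

```text
time: 8.6
tool_pos: [0.4819, 0.1088, 0.1212]
ee_rot: [3.14, -0.0, 3.018]
wrist_force: [0.4, 3.3, 3.8]
width: 0.0335
```

Call:
{"method": "step_arm", "body": {"increments": "-0.01 -0.4 0 0 0 -0.04;-0.01 -0.2 0 0 0 -0.02"}}

```text
time: 8.8
tool_pos: [0.4814, 0.1031, 0.1211]
ee_rot: [3.139, -0.0, 3.08]
wrist_force: [0.6, 5.7, 3.0]
width: 0.0339
```

Call:
{"method": "step_arm", "body": {"increments": "0 0 0 0 0 0;0 0 0 0 0 0;0 0 0 0 0 0"}}

```text
time: 9.1
tool_pos: [0.4813, 0.1027, 0.1211]
ee_rot: [3.14, -0.001, 3.078]
wrist_force: [-0.8, 5.0, 3.4]
width: 0.0338
```

Call:
{"method": "step_arm", "body": {"increments": "-0.01 -0.4 0 0 0 -0.04;-0.01 -0.2 0 0 0 -0.02"}}

```text
time: 9.3
tool_pos: [0.4811, 0.097, 0.121]
ee_rot: [3.139, -0.001, 3.14]
wrist_force: [-0.1, 7.4, 4.0]
width: 0.034
```

Call:
{"method": "step_arm", "body": {"increments": "0 0 0 0 0 0;0 0 0 0 0 0;0 0 0 0 0 0"}}

```text
time: 9.6
tool_pos: [0.481, 0.0967, 0.1209]
ee_rot: [3.14, -0.001, 3.139]
wrist_force: [0.7, 5.4, 3.7]
width: 0.034
```

Call:
{"method": "step_arm", "body": {"increments": "-0.01 -0.3 0 0 0 -0.03"}}

```text
time: 9.7
tool_pos: [0.4812, 0.0943, 0.1209]
ee_rot: [3.139, -0.001, -3.113]
wrist_force: [0.2, 6.7, 4.2]
width: 0.0342
```

Call:
{"method": "step_arm", "body": {"increments": "0 0 0 0 0 0;0 0 0 0 0 0;0 0 0 0 0 0"}}

```text
time: 10.0
tool_pos: [0.481, 0.0936, 0.1208]
ee_rot: [3.14, -0.001, -3.115]
wrist_force: [-0.1, 5.1, 4.6]
width: 0.0339
```

Call:
{"method": "step_arm", "body": {"increments": "-0.01 -0.3 0 0 0 -0.03"}}

```text
time: 10.1
tool_pos: [0.4813, 0.0912, 0.1208]
ee_rot: [3.139, -0.001, -3.083]
wrist_force: [0.1, 6.4, 3.6]
width: 0.0336
```

Call:
{"method": "step_arm", "body": {"increments": "0 0 0 0 0 0;0 0 0 0 0 0;0 0 0 0 0 0"}}

```text
time: 10.4
tool_pos: [0.4811, 0.0905, 0.1207]
ee_rot: [3.14, -0.001, -3.085]
wrist_force: [-0.8, 4.6, 3.7]
width: 0.0338
```

Call:
{"method": "step_arm", "body": {"increments": "-0.01 -0.4 0 0 0 -0.04;-0.01 -0.2 0 0 0 -0.02"}}

```text
time: 10.6
tool_pos: [0.4816, 0.0848, 0.1207]
ee_rot: [3.14, -0.002, -3.024]
wrist_force: [-0.8, 6.6, 3.4]
width: 0.0341
```

Call:
{"method": "step_arm", "body": {"increments": "0 0 0 0 0 0;0 0 0 0 0 0;0 0 0 0 0 0"}}

```text
time: 10.9
tool_pos: [0.4816, 0.0845, 0.1206]
ee_rot: [3.14, -0.002, -3.025]
wrist_force: [-1.3, 4.8, 4.9]
width: 0.0338
```

Call:
{"method": "step_arm", "body": {"increments": "-0.01 -0.4 0 0 0 -0.04;-0.01 -0.2 0 0 0 -0.02"}}

```text
time: 11.1
tool_pos: [0.4825, 0.0788, 0.1206]
ee_rot: [3.14, -0.002, -2.963]
wrist_force: [-0.2, 6.5, 3.4]
width: 0.0339
```

Call:
{"method": "step_arm", "body": {"increments": "0 0 0 0 0 0;0 0 0 0 0 0;0 0 0 0 0 0"}}

```text
time: 11.4
tool_pos: [0.4824, 0.0785, 0.1205]
ee_rot: [3.14, -0.002, -2.965]
wrist_force: [-1.5, 4.8, 4.1]
width: 0.034
```

Call:
{"method": "step_arm", "body": {"increments": "-0.01 -0.3 0 0 0 -0.03;-0.01 -0.2 0 0 0 -0.02"}}

```text
time: 11.6
tool_pos: [0.4834, 0.074, 0.1205]
ee_rot: [3.139, -0.002, -2.914]
wrist_force: [-2.4, 6.2, 4.6]
width: 0.0339
```

Call:
{"method": "step_arm", "body": {"increments": "0 0 0 0 0 0;0 0 0 0 0 0;0 0 0 0 0 0"}}

```text
time: 11.9
tool_pos: [0.4834, 0.0736, 0.1204]
ee_rot: [3.14, -0.002, -2.915]
wrist_force: [-0.3, 4.8, 5.0]
width: 0.0339
```

Call:
{"method": "step_arm", "body": {"increments": "-0.01 -0.3 0 0 0 -0.03;-0.01 -0.2 0 0 0 -0.02"}}

```text
time: 12.1
tool_pos: [0.4846, 0.0692, 0.1204]
ee_rot: [3.139, -0.003, -2.863]
wrist_force: [-1.8, 6.4, 4.7]
width: 0.0341
```

Call:
{"method": "step_arm", "body": {"increments": "0 0 0 0 0 0;0 0 0 0 0 0;0 0 0 0 0 0"}}

```text
time: 12.4
tool_pos: [0.4846, 0.0688, 0.1203]
ee_rot: [3.14, -0.003, -2.865]
wrist_force: [-1.4, 4.9, 4.1]
width: 0.0337
```

Call:
{"method": "step_arm", "body": {"increments": "-0.01 -0.3 0 0 0 -0.03;-0.01 -0.2 0 0 0 -0.02"}}

```text
time: 12.6
tool_pos: [0.486, 0.0644, 0.1203]
ee_rot: [3.139, -0.003, -2.813]
wrist_force: [-1.7, 5.0, 4.0]
width: 0.0339
```

Call:
{"method": "step_arm", "body": {"increments": "0 0 0 0 0 0;0 0 0 0 0 0;0 0 0 0 0 0"}}

```text
time: 12.9
tool_pos: [0.486, 0.064, 0.1203]
ee_rot: [3.14, -0.003, -2.815]
wrist_force: [-1.3, 5.5, 4.1]
width: 0.0339
```

Call:
{"method": "step_arm", "body": {"increments": "-0.01 -0.3 0 0 0 -0.03;-0.01 -0.2 0 0 0 -0.02"}}

```text
time: 13.1
tool_pos: [0.4877, 0.0597, 0.1202]
ee_rot: [3.139, -0.003, -2.763]
wrist_force: [-2.6, 6.0, 4.2]
width: 0.034
```

Call:
{"method": "step_arm", "body": {"increments": "0 0 0 0 0 0;0 0 0 0 0 0;0 0 0 0 0 0"}}

```text
time: 13.4
tool_pos: [0.4877, 0.0593, 0.1202]
ee_rot: [3.14, -0.004, -2.765]
wrist_force: [-2.8, 4.3, 4.4]
width: 0.034
```

Call:
{"method": "step_arm", "body": {"increments": "-0.01 -0.2 0 0 0 -0.02;-0.01 -0.2 0 0 0 -0.02"}}

```text
time: 13.6
tool_pos: [0.4891, 0.0561, 0.1201]
ee_rot: [3.138, -0.004, -2.724]
wrist_force: [-3.1, 6.1, 4.4]
width: 0.0338
```

Call:
{"method": "step_arm", "body": {"increments": "0 0 0 0 0 0;0 0 0 0 0 0;0 0 0 0 0 0"}}

```text
time: 13.9
tool_pos: [0.4892, 0.0557, 0.1201]
ee_rot: [3.139, -0.004, -2.725]
wrist_force: [-3.9, 4.2, 3.6]
width: 0.0343
```

```bash
python3 - <<'E'
from h import *
a=snapshot("top")[140:270,230:430,::-1]; b=snapshot("scene")[120:280,230:430,::-1]
f=lambda i:cv2.resize(i,None,fx=2,fy=2,interpolation=cv2.INTER_CUBIC)
a=f(a);b=f(b);h=min(len(a),len(b))
cv2.imwrite("pics/e.png",np.hstack([a[:h],b[-h:]]))
E
```

```text
(no output)
```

View pics/e.png

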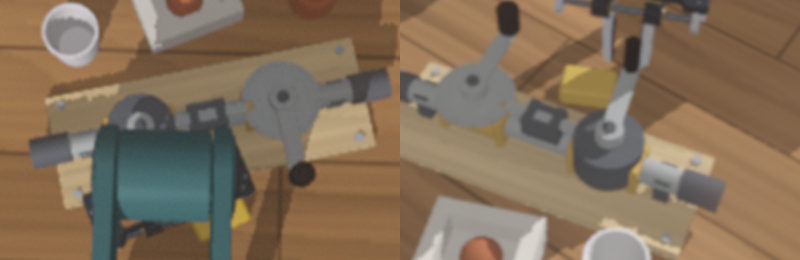

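The picture shows the drain lever about parallel to the fill lever, with its grip (crop about (632,55)) between the fingers. There is still no rise from the seat, so I'll go on in small steps.

Call:
{"method": "step_arm", "body": {"increments": "-0.01 -0.2 0 0 0 -0.02;-0.01 -0.1 0 0 0 -0.01"}}

```text
time: 14.2
tool_pos: [0.4902, 0.0538, 0.1201]
ee_rot: [3.137, -0.004, -2.694]
wrist_force: [-4.1, 6.0, 4.0]
width: 0.034
```

Call:
{"method": "step_arm", "body": {"increments": "0 0 0 0 0 0;0 0 0 0 0 0;0 0 0 0 0 0"}}

```text
time: 14.5
tool_pos: [0.4903, 0.0537, 0.1201]
ee_rot: [3.138, -0.004, -2.694]
wrist_force: [-3.6, 5.5, 4.9]
width: 0.0341
```

Call:
{"method": "step_arm", "body": {"increments": "-0.01 -0.2 0 0 0 -0.02;-0.01 -0.1 0 0 0 -0.01"}}

```text
time: 14.7
tool_pos: [0.4913, 0.0517, 0.12]
ee_rot: [3.136, -0.004, -2.664]
wrist_force: [-5.1, 5.9, 5.3]
width: 0.0341
```

Call:
{"method": "step_arm", "body": {"increments": "0 0 0 0 0 0;0 0 0 0 0 0;0 0 0 0 0 0"}}

```text
time: 15.0
tool_pos: [0.4913, 0.0516, 0.12]
ee_rot: [3.136, -0.004, -2.664]
wrist_force: [-4.9, 6.3, 5.2]
width: 0.0341
```

Call:
{"method": "step_arm", "body": {"increments": "-0.01 -0.2 0 0 0 -0.02;-0.01 -0.1 0 0 0 -0.01"}}

```text
time: 15.2
tool_pos: [0.4925, 0.0496, 0.12]
ee_rot: [3.134, -0.005, -2.633]
wrist_force: [-6.2, 9.0, 5.2]
width: 0.0338
```

Call:
{"method": "step_arm", "body": {"increments": "0 0 0 0 0 0;0 0 0 0 0 0;0 0 0 0 0 0"}}

```text
time: 15.5
tool_pos: [0.4925, 0.0496, 0.12]
ee_rot: [3.135, -0.005, -2.634]
wrist_force: [-5.5, 8.4, 5.8]
width: 0.0339
```

Call:
{"method": "step_arm", "body": {"increments": "0 -0.2 0 0 0 -0.015"}}

```text
time: 15.6
tool_pos: [0.4931, 0.0484, 0.12]
ee_rot: [3.133, -0.005, -2.618]
wrist_force: [-7.2, 10.6, 5.8]
width: 0.0339
```

Call:
{"method": "step_arm", "body": {"increments": "0 0 0 0 0 0;0 0 0 0 0 0;0 0 0 0 0 0"}}

```text
time: 15.9
tool_pos: [0.4932, 0.0481, 0.12]
ee_rot: [3.134, -0.005, -2.619]
wrist_force: [-6.0, 8.5, 6.0]
width: 0.0339
```

Call:
{"method": "step_arm", "body": {"increments": "0 -0.2 0 0 0 -0.015"}}

```text
time: 16.0
tool_pos: [0.4938, 0.0471, 0.1199]
ee_rot: [3.132, -0.005, -2.603]
wrist_force: [-7.7, 10.6, 6.2]
width: 0.0341
```

Call:
{"method": "step_arm", "body": {"increments": "0 0 0 0 0 0;0 0 0 0 0 0;0 0 0 0 0 0"}}

```text
time: 16.3
tool_pos: [0.4939, 0.0467, 0.1199]
ee_rot: [3.133, -0.005, -2.604]
wrist_force: [-7.0, 10.7, 6.7]
width: 0.0341
```

```bash
python3 - <<'E'
from h import *
a=[]
for i in range(5):
    snapshot("top"); a.append(get_obs()["wrist_force"])
a=np.mean(a,0); o=get_obs(); d=o["tool_pos"][:2]-[.5823,.0962]; d/=np.linalg.norm(d)
print(a, a[0]*d[1]-a[1]*d[0])
s=snapshot("scene")[120:280,230:430,::-1];t=snapshot("top")[140:270,230:430,::-1]
f=lambda i:cv2.resize(i,None,fx=2,fy=2,interpolation=cv2.INTER_CUBIC)
a=f(t);b=f(s);cv2.imwrite("pics/f.png",np.hstack([a,b[-len(a):]]))
E
```

```text
[-7.6078029  10.00854211  6.31957847] 12.448946165858867
```

View pics/f.png

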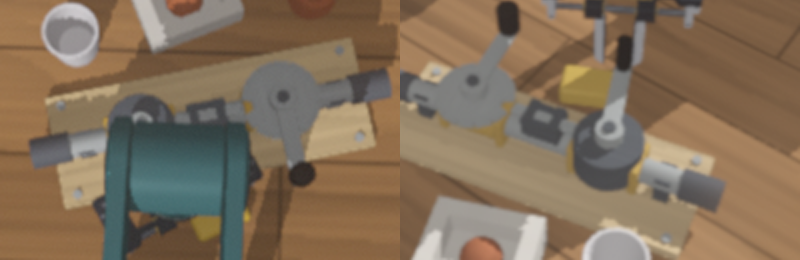

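The paused tangential load is 12.4 N, so the actual push is about 14 to 15 N, which is in the good range. The picture shows nothing else moved. I'll back off gently.

Call:
{"method": "step_arm", "body": {"increments": "0 0.3 0 0 0 0;0 0.3 0 0 0 0;0 0 0 0 0 0;0 0 0 0 0 0"}}

```text
time: 17.05
tool_pos: [0.4941, 0.0483, 0.1199]
ee_rot: [-3.141, -0.002, -2.605]
wrist_force: [-1.2, 0.4, 0.0]
width: 0.0336
```

Call:
{"method": "step_arm", "body": {"increments": "0 0.3 0 0 0 0;0 0 0 0 0 0;0 0 0 0 0 0"}}

```text
time: 17.35
tool_pos: [0.4929, 0.0515, 0.1204]
ee_rot: [-3.141, -0.0, -2.605]
wrist_force: [0.8, 0.2, 1.2]
width: 0.0342
```

Call:
{"method": "step_arm", "body": {"increments": "0 0.3 0 0 0 0;0 0 0 0 0 0;0 0 0 0 0 0"}}

```text
time: 17.65
tool_pos: [0.4914, 0.0543, 0.1205]
ee_rot: [-3.141, 0.0, -2.604]
wrist_force: [-0.7, -0.8, -0.5]
width: 0.0339
```

Call:
{"method": "step_arm", "body": {"increments": "0 0 -2 0 0 0;0 0 -2 0 0 0;0 0 -2 0 0 0;0 0 -2 0 0 0;0 0 0 0 0 0"}}

```text
time: 18.15
tool_pos: [0.4931, 0.0542, 0.2038]
ee_rot: [-3.138, 0.006, -2.604]
wrist_force: [-0.5, -0.6, 0.6]
width: 0.0337
```

Call:
{"method": "step_arm", "body": {"increments": "1.23 -3.78 0 0 0 0;1.23 -3.78 0 0 0 0;1.23 -3.78 0 0 0 0;1.23 -3.78 0 0 0 0;0 0 0 0 0 0", "claw": -0.06}}

```text
time: 18.65
tool_pos: [0.5263, -0.1049, 0.1983]
ee_rot: [3.141, -0.003, -2.61]
wrist_force: [-0.0, 0.4, -0.2]
width: 0.0497
```

Call:
{"method": "step_arm", "body": {"increments": "0 0 0 0 0 0.1499;0 0 0 0 0 0.1499;0 0 0 0 0 0.1499;0 0 0 0 0 0.1499;0 0 0 0 0 0.1499"}}

```text
time: 19.15
tool_pos: [0.526, -0.0998, 0.1992]
ee_rot: [3.141, -0.002, 2.924]
wrist_force: [-0.6, 0.3, 0.2]
width: 0.0498
```

Call:
{"method": "step_arm", "body": {"increments": "0 0 0 0 0 0.1499;0 0 0 0 0 0.1499;0 0 0 0 0 0.1499;0 0 0 0 0 0.1499;0 0 0 0 0 0.1499"}}

```text
time: 19.65
tool_pos: [0.5259, -0.0998, 0.1992]
ee_rot: [-3.141, -0.002, 2.174]
wrist_force: [0.2, 0.4, 0.4]
width: 0.0497
```

Call:
{"method": "step_arm", "body": {"increments": "0 0 0 0 0 0.1499;0 0 0 0 0 0.1499;0 0 0 0 0 0.1499;0 0 0 0 0 0.1499;0 0 0 0 0 0.1499"}}

```text
time: 20.15
tool_pos: [0.526, -0.0998, 0.1992]
ee_rot: [-3.14, -0.001, 1.425]
wrist_force: [-0.4, 0.4, -0.3]
width: 0.0495
```

Call:
{"method": "step_arm", "body": {"increments": "0 0 0 0 0 0.1499;0 0 0 0 0 0.1499;0 0 0 0 0 0.1499;0 0 0 0 0 0.1499;0 0 0 0 0 0.1499"}}

```text
time: 20.65
tool_pos: [0.5259, -0.0998, 0.1992]
ee_rot: [-3.14, 0.001, 0.675]
wrist_force: [-0.3, 0.3, 0.4]
width: 0.0497
```

Call:
{"method": "step_arm", "body": {"increments": "0 0 0 0 0 0.1499;0 0 0 0 0 0.1499;0 0 0 0 0 0.1499;0 0 0 0 0 0;0 0 0 0 0 0"}}

```text
time: 21.15
tool_pos: [0.5261, -0.1002, 0.1997]
ee_rot: [-3.141, 0.001, 0.235]
wrist_force: [-0.2, 0.1, 0.8]
width: 0.0499
```

```bash
python3 - <<'E'
from h import *
s=snapshot("scene")[120:280,230:430,::-1];t=snapshot("top")[140:270,230:430,::-1]
f=lambda i:cv2.resize(i,None,fx=2,fy=2,interpolation=cv2.INTER_CUBIC)
a=f(t);b=f(s);cv2.imwrite("pics/g.png",np.hstack([a,b[-len(a):]]))
E
```

```text
(no output)
```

View pics/g.png

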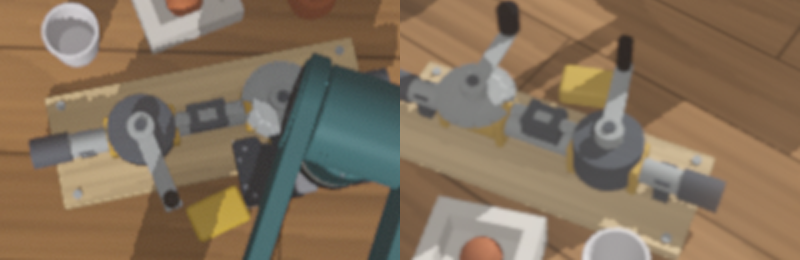

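The drain lever stays past the -x direction (grip at crop (172,198)), and the gripper is over the fill grip. I'll lower round it.

Call:
{"method": "step_arm", "body": {"increments": "0 0 2 0 0 0;0 0 2 0 0 0;0 0 0 0 0 0"}}

```text
time: 21.55
tool_pos: [0.5245, -0.1001, 0.1571]
ee_rot: [-3.138, 0.006, 0.232]
wrist_force: [0.5, -0.6, 0.4]
width: 0.0498
```

Call:
{"method": "step_arm", "body": {"increments": "0 0 1.5 0 0 0;0 0 0 0 0 0"}}

```text
time: 21.75
tool_pos: [0.5257, -0.1005, 0.1439]
ee_rot: [-3.14, 0.002, 0.232]
wrist_force: [-0.0, 0.2, -0.3]
width: 0.0495
```

Call:
{"method": "step_arm", "body": {"increments": "0 0 1.3 0 0 0;0 0 1.3 0 0 0;0 0 0 0 0 0;0 0 0 0 0 0"}}

```text
time: 22.15
tool_pos: [0.5262, -0.1007, 0.1189]
ee_rot: [-3.141, 0.001, 0.231]
wrist_force: [-0.1, 0.4, -0.9]
width: 0.0494
```

Call:
{"method": "step_arm", "body": {"increments": "0.01 0.5 0 0 0 -0.05;0.01 0.5 0 0 0 -0.05;0.01 0.5 0 0 0 -0.05;0.01 0.5 0 0 0 -0.05"}}

```text
time: 22.55
tool_pos: [0.533, -0.118, 0.1201]
ee_rot: [-3.138, -0.002, 0.434]
wrist_force: [-1.2, 4.3, 1.7]
width: 0.0501
```

Call:
{"method": "step_arm", "body": {"increments": "0.01 0.4 0 0 0 -0.04"}}

```text
time: 22.65
tool_pos: [0.5346, -0.1217, 0.1201]
ee_rot: [-3.138, -0.001, 0.474]
wrist_force: [-1.5, 4.2, 0.7]
width: 0.0499
```

Call:
{"method": "step_arm", "body": {"increments": "0.01 0.5 0 0 0 -0.05;0.01 0.5 0 0 0 -0.05"}}

```text
time: 22.85
tool_pos: [0.5392, -0.1303, 0.1201]
ee_rot: [-3.138, -0.001, 0.574]
wrist_force: [-3.8, 5.0, 1.8]
width: 0.05
```

Call:
{"method": "step_arm", "body": {"increments": "0.03 0.8 0 0 0 -0.08;0.03 0.8 0 0 0 -0.08;0.03 0.8 0 0 0 -0.08;0.03 0.8 0 0 0 -0.08"}}

```text
time: 23.25
tool_pos: [0.5596, -0.1547, 0.1201]
ee_rot: [-3.138, 0.0, 0.895]
wrist_force: [-4.2, 3.5, 3.0]
width: 0.05
```

Call:
{"method": "step_arm", "body": {"increments": "0.03 0.8 0 0 0 -0.08;0.03 0.8 0 0 0 -0.08;0.03 0.8 0 0 0 -0.08;0.03 0.8 0 0 0 -0.08"}}

```text
time: 23.65
tool_pos: [0.5869, -0.1715, 0.1201]
ee_rot: [-3.138, 0.001, 1.214]
wrist_force: [-5.6, 0.3, 3.1]
width: 0.0501
```

Call:
{"method": "step_arm", "body": {"increments": "0.03 0.8 0 0 0 -0.08;0.03 0.8 0 0 0 -0.08;0.03 0.8 0 0 0 -0.08;0.03 0.8 0 0 0 -0.08"}}

```text
time: 24.05
tool_pos: [0.6182, -0.1787, 0.1201]
ee_rot: [-3.138, 0.001, 1.534]
wrist_force: [-4.8, -0.5, 2.4]
width: 0.0498
```

Call:
{"method": "step_arm", "body": {"increments": "0.03 0.8 0 0 0 -0.08;0.03 0.8 0 0 0 -0.08;0.03 0.8 0 0 0 -0.08;0 0 0 0 0 0"}}

```text
time: 24.45
tool_pos: [0.6439, -0.177, 0.12]
ee_rot: [-3.141, 0.001, 1.771]
wrist_force: [-1.9, -1.1, 0.1]
width: 0.0498
```

Call:
{"method": "step_arm", "body": {"increments": "0.01 0.4 0 0 0 -0.04;0.01 0.4 0 0 0 -0.04"}}

```text
time: 24.65
tool_pos: [0.65, -0.1751, 0.1199]
ee_rot: [-3.138, 0.0, 1.85]
wrist_force: [-4.5, -1.6, 1.5]
width: 0.0497
```

Call:
{"method": "step_arm", "body": {"increments": "0.01 0.3 0 0 0 -0.03;0.01 0.2 0 0 0 -0.02"}}

```text
time: 24.85
tool_pos: [0.6556, -0.1736, 0.12]
ee_rot: [-3.14, 0.001, 1.901]
wrist_force: [-4.8, -2.4, 1.3]
width: 0.0496
```

Call:
{"method": "step_arm", "body": {"increments": "0 -0.5 0 0 0 0;0 -0.4 0 0 0 0;0 0 0 0 0 0;0 0 0 0 0 0"}}

```text
time: 25.25
tool_pos: [0.6477, -0.1754, 0.1196]
ee_rot: [3.141, 0.0, 1.901]
wrist_force: [0.2, 0.1, -0.6]
width: 0.0503
```

Call:
{"method": "step_arm", "body": {"increments": "0 0 -2 0 0 0;0 0 -2 0 0 0;0 0 -2 0 0 0;0 0 -2 0 0 0;0 0 0 0 0 0"}}

```text
time: 25.75
tool_pos: [0.6494, -0.1759, 0.2037]
ee_rot: [3.135, 0.005, 1.901]
wrist_force: [0.1, -0.2, 0.3]
width: 0.0498
```

Call:
{"method": "step_arm", "body": {"increments": "0 -4 -1 0 0 0;0 -4 -1 0 0 0;0 -4 -1 0 0 0;0 -4 -1 0 0 0;0 -4 -1 0 0 0"}}

```text
time: 26.25
tool_pos: [0.4567, -0.2404, 0.2484]
ee_rot: [-3.141, -0.001, 1.902]
wrist_force: [0.1, 0.1, 0.4]
width: 0.05
```

Call:
{"method": "step_arm", "body": {"increments": "0 -3 0 0 0 0;0 0 0 0 0 0;0 0 0 0 0 0"}}

```text
time: 26.55
tool_pos: [0.4298, -0.2501, 0.2487]
ee_rot: [3.141, -0.001, 1.9]
wrist_force: [1.0, -0.7, -0.4]
width: 0.0496
```

```bash
python3 - <<'E'
from h import *
s=snapshot("scene")[120:280,205:405,::-1];t=snapshot("top")[110:270,230:430,::-1]
f=lambda i:cv2.resize(i,None,fx=2,fy=2,interpolation=cv2.INTER_CUBIC)
cv2.imwrite("pics/i.png",np.hstack([f(t),f(s)]))
E
```

```text
(no output)
```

View pics/i.png

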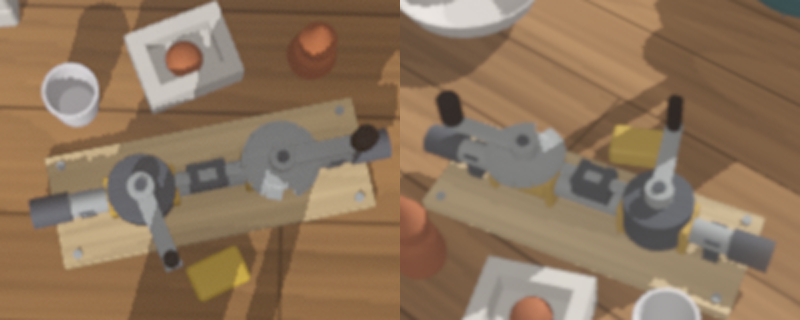

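The fill lever now lies along the pipe (grip at crop (364,138)), the drain grip is at (171,258), and the bystanders look untouched. I'll compute the angles, then hand in.

```bash
python3 - <<'E'
from h import *
g=ray("top",412,179,.128)[:2]-[.6227,-.0787]; d=ray("top",315.5,239,.133)[:2]-[.5823,.0962]
a=(np.arctan2(g[1],g[0])-(np.pi+.229))%(2*np.pi); b=(np.arctan2(d[1],d[0])-(np.pi/2+.229))%(2*np.pi)
print("fill",a,np.linalg.norm(g),"drain",b,np.linalg.norm(d))
if a>1.45 and b>1.2 and a<3 and b<3: print(close_job())
E
```

```text
fill 1.5827417192626516 0.09969425044477138 drain 1.7674736183571502 0.09821070710430878
the job is handed in; nothing more can be done
None
```

I swung the drain lever to its seat and the fill lever fully open, let go of both, and handed the job in at about 27 s. `close_job()` gives no verdict, so whether it passed isn't confirmed.

- **Drain lever:** The load began to climb at about 1.7 rad. I pressed on until the force while paused read 12.4 N, which means a push of about 14–15 N, then backed off gently. The last picture puts the lever at about 1.77 rad.
- **Fill lever:** It then turned freely at about 4.5–6 N, so the lock bolt had been drawn. The last picture puts it at about 1.58 rad.
- **Final state:** The gripper was clear of everything and the wrist force was about zero. In the last picture the things I could see around the station looked unmoved; the modelling knife wasn't in that view.

The collar can't be seen. I judged it intact only from the force, which stayed well under 21 N. No check failed or disagreed.

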